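Set the amethyst in the stock drawer and shut it

ROBOT

A 7-joint arm with a two-finger parallel gripper is mounted at the origin on the work surface. World frame = base frame: x ahead of the robot, y to its left, z up, the work surface at z = 0. Lengths are in m, angles in rad, forces in N, time in s.
With the tool pointing down it reaches from about 0.425 to 0.925 m from the base axis. Payload 6.8 kg.
Tool frame: the origin (TCP) lies midway between the tips of the shut fingers; the grasp point (between the pads) lies 19 mm behind it (r.grip_depth is the distance from the TCP to the grasp point, in m); z points along the fingers, y is the line along which they close (so a half turn about z gives the same grasp; the last joint's range is limited). The gripper opens to 85 mm and grips with 20 to 120 N. Pads are 22 mm wide; open, the fingers measure 114 mm over their backs; the gripper's body (76 mm by 85 mm) begins 54 mm behind the grasp point. The pads swing forward as they close: fully open they stand 13 mm farther back than shut.
Start: joints at [1.21, 0.477, 0.022, 1.555, -0.011, 1.109, -0.083], TCP at [0.169, -0.654, 0.231] pointing down, gripper open.
Joint ranges: [-2.96, 2.96], [-0.34, 2.1], [-1.41, 1.46], [0.24, 2.44], [-1.37, 4.51], [0.17, 1.92], [-2.96, 2.96]. Speed limits (rad/s): [2.39, 2.39, 3.14, 3.14, 3.14, 3.14, 3.14].

INTERFACE

Orientations are given as a rotation vector (axis times angle).
In Python, from bench import telemetry, grab_frame, calibration, order, silhouettes, r gives the robot as it stands.
- The arm moves only by the tool apply_moves, never from a script. Its argument "moves" is a list of rows, each a list of 7 numbers: the turn, a rotation vector about the tool's x, y, z scaled (see below), then the shift along the tool's x, y, z scaled (see below), then the opening, from -1 (shut) to 1 (fully open). A call has exactly 8 rows; each row shifts and turns the commanded pose from where the row before left it, along the tool's axes as they then stand; what a row does not reach is not made up. The controller multiplies each number of a shift by 1000 mm and each number of a turn by 6 degrees. A row lasts 1/12 s, in which the tool goes at most 41.7 mm and 7.16 degrees, less where a joint would pass 70% of its speed; a pose out of reach is approached as far as the arm can. A call with a number of a shift or a turn outside -1 to 1 is refused whole. A call with a gripper value outside its range is refused whole. The fingers move at their own pace and stop on an object; "grip_force" is the grip in N (left out, the last holds). Time passes only in rows, so rows that do not move let the fingers close, or fill a call up. It gives the time, the measured TCP pose, the force, the opening and the grip force at its end, in the units of the state.
- telemetry.get_obs(): the state, without advancing time (a new reading comes with each control period).
- grab_frame(name): name is "scene" or "top" or "wrist"; returns the picture (384x512x3 uint8, blue, green, red); there is no depth.
- calibration(name): a dict with "fx", "fy", "cx", "cy" (pixels), "world_from_camera" (4x4, takes a point from camera to world coordinates); the wrist camera has in their place "mount" (4x4, takes a point from camera to tool coordinates, whose origin is the TCP and whose axes are the flange's). Camera axes: x right, y down, z forward; pixel columns grow to the right and rows downward; lengths in m; the calibration is good to about 2 mm. A picture is of the moment at which its call begins: read the wrist's pose just before it. calibration takes no time and is no camera call.
- order.hand_in(): hands the job in; it is judged then, once.
Trained networks look in the newest picture that a camera, given by its name, has taken for a name from the list of things; names that differ only in an ending like _2 or _b are one class to them, and where a whole thing is asked for, a point or a joint stands for the part that bears it (a point fixed in the world has none). Each returns a list of dicts, best first, with "p" (0 to 1); they miss things now and then, are a little off and sometimes report something else, mostly with a low value. They report only what shows in the picture. A call takes as long as a camera call. They do not tell look-alikes from the thing itself.
- silhouettes(thing, camera): "mask" (384x512 bool, what is visible of it) and "extent" ([centre column, centre row, width, height] in pixels, round what is visible of it).
The state is a dict: "clock": time; "joints": joint angles; "qvel": joint speeds; "tau": joint torques, N m; "tcp_pos": TCP position; "orientation": TCP orientation; "contact_force": force on the tool from outside, world axes, zero at the start; "moment": the same for the moment, N m; "grip_width": finger opening in m; "gripper_force": force on a finger pad.
Only numpy, scipy, OpenCV 4.12 (cv2) and the standard library are available. Lean on these libraries where they do the work, as an engineer would, in place of code of your own. Each camera call takes 0.05 s, during which the arm holds its last target. There are 200 camera calls.

TASK

Set the purple stone disc down, not dropped, into the round recess of the open drawer so that it lies flat on the recess floor, then push the drawer fully home without slamming it, past its click stop until it is seated. Leave all the other stones and the jar standing where they are.

Things in the scene. Friction and masses are not known exactly. Their poses are not given: they have to be found in the camera images.
- disc: polished purple stone disc, 40 mm diameter, 16 mm thick, 55 g, lying flat on the black mat among other stones; origin at the centre of its underside
- disc_center (a point): the middle of the purple disc (8 mm above its underside)
- cabinet: light wood display cabinet with a clear top, fixed, 270 mm wide (its y), 250 mm deep (its x), 62 mm tall over its first 140 mm of depth, a riser with crystal balls up to 140 mm tall on its rear part. Origin on the table below the middle of its front face; its x axis points into the cabinet (the way the drawer closes), y along the front. The opening's lintel has its underside 40 mm above the table
- drawer (a joint): the cabinet's drawer: metres open, 0 = fully home, at most 0.14. It slides with about 2 N of friction; a sprung click stop resists over the last 14 mm (about 6 N in all) until the drawer is about 6 mm from home, then draws it in to 0
- drawer_front (a point): centre of the outer (robot-side) face of the black drawer front, 30 mm above the table; moves with the drawer, axes as the cabinet's. The front is 244 mm wide, 12 mm thick, from 6 to 52 mm above the table; at home its outer face stands 12 mm proud of the cabinet
- recess_round (a point): centre of the floor of the round recess in the drawer's cream tray (dark floor); moves with the drawer. 44 mm diameter, 8 mm deep, its floor 18 mm and the tray's surface 26 mm above the table; the seated disc stands 8 mm proud. It lies 54 mm behind the outer face of the drawer front and 54 mm to +y of the drawer's middle; the front's top edge rises 26 mm above the tray, the tray's side walls 2 mm
- recess_square (a point): centre of the floor of an empty square recess, 34 mm wide, 8 mm deep, not for the disc: 54 mm to -y of the drawer's middle. Behind both recesses, from 78 mm behind the front's outer face, lie two rows of fixed small cabochons 9 mm tall
- mat: thin black velvet mat, fixed, 200 by 200 mm, 3 mm thick; origin at the centre of its underside
- green_tile: bystander on the mat: green stone tile 30 by 30 mm, 14 mm tall; origin at the centre of its underside
- yellow_disc: bystander on the mat: yellow disc 30 mm diameter, 12 mm tall; origin at the centre of its underside
- blue_bar: bystander on the mat: pale blue bar 22 (x) by 36 (y) mm, 14 mm tall; origin at the centre of its underside
- tower: bystander on the table before the drawer: turquoise crystal tower, 34 mm across at the foot, 110 mm tall, pointed; origin at the centre of its underside
- stub: bystander on the table before the drawer: smoky round stub, 36 mm across, 45 mm tall; origin at the centre of its underside
- slab: bystander on the table before the drawer: pink slab 34 by 40 mm, 12 mm tall; origin at the centre of its underside
- bead_jar: bystander: amber glass jar, 56 mm across, 75 mm tall, standing to the left of the cabinet; origin at the centre of its underside
Things that resemble listed ones, but are neither listed nor needed, are in the scene too. Several things have the shape of the disc; the one meant has the colours described above.

How it is judged:
On the way:
1. the purple disc lies flat in the round recess, let go, while the drawer is still open by more than 30 mm (horizontal distance between disc_center and recess_round below 0.005 m and z of disc_center in the frame of recess_round between 0.005 and 0.0105 m and angle between the z axis of disc and the z axis of recess_round, either way round below 0.12 rad and linear speed of disc below 0.03 m/s and contact force between the fingers and disc below 0.1 N and value of joint drawer above 0.03 m), for 0.2 s.
At the end, for the whole second after the job is handed in: the drawer is seated within 3 mm of fully home and at rest; the purple disc lies flat on the floor of the round recess (centre within 5 mm, tilt under 0.12 rad); every other stone and the jar are within 20 mm of their start and upright (value of joint drawer below 0.003 m and velocity of joint drawer between -0.01 and 0.01 m/s and horizontal distance between disc_center and recess_round below 0.005 m and z of disc_center in the frame of recess_round between 0.005 and 0.0105 m and angle between the z axis of disc and the z axis of recess_round, either way round below 0.12 rad and linear speed of disc below 0.03 m/s and not (distance of green_tile from where it was at the start of the episode above 0.02 m or angle between green_tile's own z axis and vertical above 0.5 rad) and not (distance of yellow_disc from where it was at the start of the episode above 0.02 m or angle between yellow_disc's own z axis and vertical above 0.5 rad) and not (distance of blue_bar from where it was at the start of the episode above 0.02 m or angle between blue_bar's own z axis and vertical above 0.5 rad) and not (distance of tower from where it was at the start of the episode above 0.02 m or angle between tower's own z axis and vertical above 0.5 rad) and not (distance of stub from where it was at the start of the episode above 0.02 m or angle between stub's own z axis and vertical above 0.5 rad) and not (distance of slab from where it was at the start of the episode above 0.02 m or angle between slab's own z axis and vertical above 0.5 rad) and not (distance of bead_jar from where it was at the start of the episode above 0.02 m or angle between bead_jar's own z axis and vertical above 0.5 rad)); the robot touches nothing.
It fails at once if another stone or the jar is moved by more than 20 mm or tipped over ((distance of green_tile from where it was at the start of the episode above 0.02 m or angle between green_tile's own z axis and vertical above 0.5 rad) or (distance of yellow_disc from where it was at the start of the episode above 0.02 m or angle between yellow_disc's own z axis and vertical above 0.5 rad) or (distance of blue_bar from where it was at the start of the episode above 0.02 m or angle between blue_bar's own z axis and vertical above 0.5 rad) or (distance of tower from where it was at the start of the episode above 0.02 m or angle between tower's own z axis and vertical above 0.5 rad) or (distance of stub from where it was at the start of the episode above 0.02 m or angle between stub's own z axis and vertical above 0.5 rad) or (distance of slab from where it was at the start of the episode above 0.02 m or angle between slab's own z axis and vertical above 0.5 rad) or (distance of bead_jar from where it was at the start of the episode above 0.02 m or angle between bead_jar's own z axis and vertical above 0.5 rad)).
It fails at once if the drawer is slammed (closing faster than 0.4 m/s) (velocity of joint drawer below -0.4 m/s).
It fails at once if the disc is dropped (falls free at more than 0.6 m/s, about 18 mm of fall) (contact force between anything else and disc below 0.05 N and linear speed of disc above 0.6 m/s).
It also fails if it takes over 53 s, if anything falls off the work surface, if the arm or the gripper's body presses on something with over 40 N, if the wrist force passes 120 N, or if a joint passes its speed limit or range.

## Working session

There is one attempt and no reset: what is moved stays moved. The work goes in short steps, Python scripts to look and compute and a tool call to move; the robot and the scene stay as the last step left them, time stands still between calls to the robot, and variables do not carry over. Pictures are saved under pics/ and viewed, at most 10 in all, crops included, and the job is handed in when it is done.

Besides the shell and the picture viewer there is one more tool, called after "Request:" as name([rows], argument=value, ...), one row to a line, values as JSON. apply_moves: Moves the arm, as the interface text tells. Its arguments: {"type":"object","properties":{"moves":{"type":"array"},"grip_force":{"type":"number"}},"required":["moves"]}

```bash
mkdir -p pics; cat > h.py <<'E'
import numpy as np, cv2
from scipy.spatial.transform import Rotation as R
from bench import telemetry, grab_frame, calibration, order, silhouettes, r
def ray(cal,px,T):
    d=np.array([(px[0]-cal['cx'])/cal['fx'],(px[1]-cal['cy'])/cal['fy'],1.])
    return T[:3,3],T[:3,:3]@d
def at_z(cam,px,z,T=None):
    c=calibration(cam); T=np.array(c['world_from_camera']) if T is None else T
    o,d=ray(c,px,T); return o+d*(z-o[2])/d[2]
def tool():
    s=telemetry.get_obs(); T=np.eye(4); T[:3,:3]=R.from_rotvec(s['orientation']).as_matrix(); T[:3,3]=s['tcp_pos']; return T
def proj(cam,p,T=None):
    c=calibration(cam); T=np.array(c['world_from_camera']) if T is None else T
    q=np.linalg.inv(T)@np.append(p,1); return c['fx']*q[0]/q[2]+c['cx'],c['fy']*q[1]/q[2]+c['cy']
E
python3 - <<'E'
from h import *
a=grab_frame('top');b=grab_frame('scene')
cv2.imwrite('pics/top.png',cv2.resize(a,(768,576)));cv2.imwrite('pics/scene.png',cv2.resize(b,(768,576)))
s=telemetry.get_obs();print(s);print(tool())
for n in ['top','scene']:print(n,calibration(n))
print(calibration('wrist'), r.grip_depth)
for n in ['disc','drawer_front','cabinet','mat','tower','stub','slab','bead_jar']:
    for d in silhouettes(n,'top')[:4]:
        print(n,round(d['p'],2),np.round(d['extent'],1), at_z('top',d['extent'][:2],0.01).round(3))
E
```

```text
{'clock': 0.1, 'joints': array([ 1.20989606,  0.4776996 ,  0.02234734,  1.55633492, -0.01149564,
        1.10934754, -0.08308667]), 'qvel': array([ 0.00146991, -0.00144803, -0.00036669, -0.00311023,  0.00027043,
       -0.00058539,  0.00050881]), 'tau': array([ 3.85856198e-03, -5.97756600e+01,  1.61342762e+00, -2.81952935e+01,
        1.28327165e-02,  5.07338525e-03,  4.21659465e-06]), 'tcp_pos': array([ 0.1686782 , -0.65302675,  0.23044247]), 'orientation': array([-3.11490900e+00, -3.95884821e-01,  5.24732619e-04]), 'contact_force': array([-0.10644364,  0.19433114,  0.80784467]), 'moment': array([ 0.02513424, -0.02534653, -0.00403706]), 'gripper_force': 0.0, 'grip_width': 0.08528867629109546}
[[ 9.68207958e-01  2.50146082e-01 -5.36714749e-04  1.68678199e-01]
 [ 2.50146626e-01 -9.68206690e-01  1.57205596e-03 -6.53026749e-01]
 [-1.26407172e-04 -1.65633447e-03 -9.99998620e-01  2.30442472e-01]
 [ 0.00000000e+00  0.00000000e+00  0.00000000e+00  1.00000000e+00]]
top {'fx': 421.1997488325485, 'fy': 421.1997488325485, 'cx': 250.80903171604115, 'cy': 195.54317510193215, 'world_from_camera': 
[... 1158 characters left out ...]
226.6  16.5  22.1] [ 0.455 -0.103  0.01 ]
disc 0.6 [366.9 212.5  17.   18. ] [ 0.49  -0.238  0.01 ]
drawer_front 0.86 [218.9 174.3  97.8  52.8] [0.59  0.138 0.01 ]
drawer_front 0.59 [184.9 230.8  22.3  14.8] [0.445 0.223 0.01 ]
drawer_front 0.52 [366.2 210.9  18.2  13.1] [ 0.494 -0.236  0.01 ]
cabinet 0.69 [211.7 125.1 118.8 154.7] [0.721 0.158 0.01 ]
mat 0.82 [384.1 204.8  96.3  97.3] [ 0.509 -0.282  0.01 ]
tower 0.65 [183.7 232.5  20.5  12.8] [0.441 0.226 0.01 ]
tower 0.38 [364.8 213.5  19.9  12.4] [ 0.487 -0.232  0.01 ]
stub 0.58 [215.  230.3  15.4  18.6] [0.446 0.147 0.01 ]
slab 0.74 [257.6 230.6  18.3  18.7] [0.445 0.039 0.01 ]
bead_jar 0.78 [113.8 183.9  30.3  25.1] [0.566 0.408 0.01 ]
```

View pics/top.png

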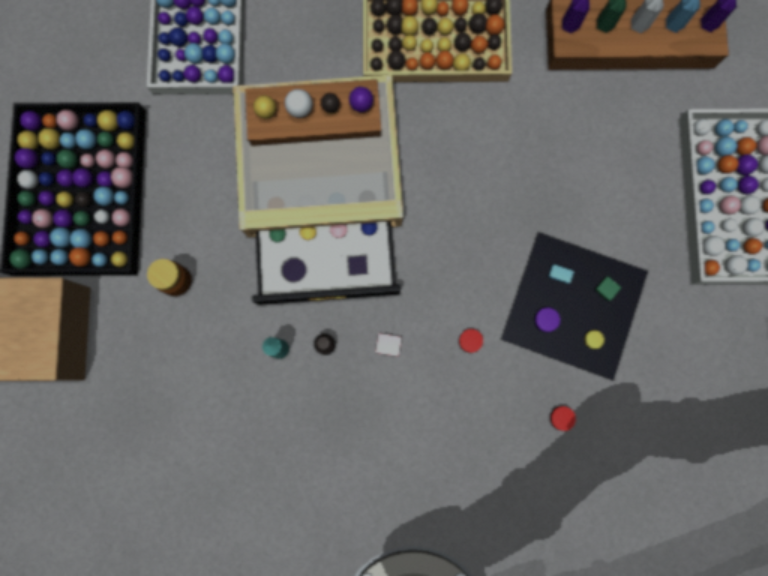

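View pics/scene.png

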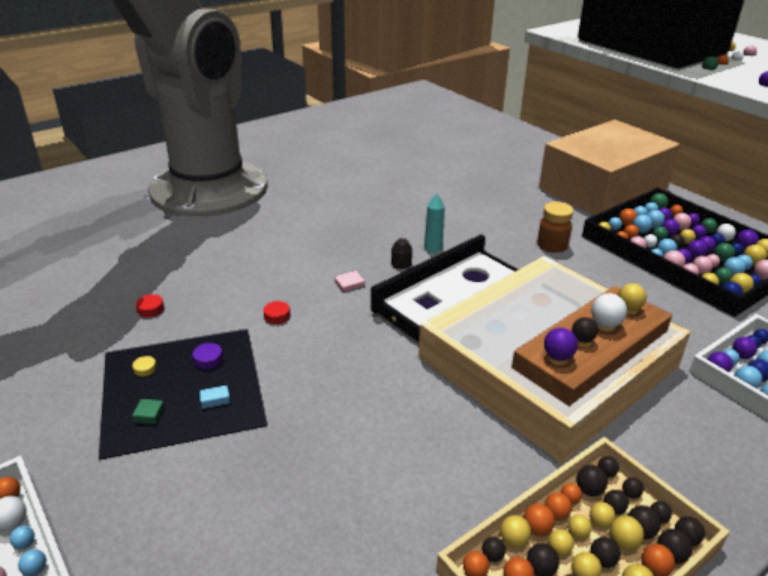

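The top view (768x576) shows the purple disc at (547,320), with yellow (595,340), green (609,288) and blue (562,273) on the mat. The round recess is at (293,270), the square one at (358,265), and the drawer front spans (255,298)–(398,290). The tower, stub and slab stand in front at (275,347), (324,343) and (388,345).

```bash
cat > m.py <<'E'
from h import *
def blob(img,fn,win):
    x0,y0,x1,y1=win; s=img[y0:y1,x0:x1].astype(int)
    m=fn(s[...,0],s[...,1],s[...,2]).astype(np.uint8)
    n,l,st,c=cv2.connectedComponentsWithStats(m)
    if n<2:return None
    k=1+np.argmax(st[1:,4]); return c[k]+[x0,y0],st[k]
E
python3 - <<'E'
from m import *
a=grab_frame('top')
pur=lambda b,g,r:(b>g+35)&(r>g+15)
dk=lambda b,g,r:(b+g+r)<240
col=lambda b,g,r:(np.maximum(np.maximum(b,g),r)-np.minimum(np.minimum(b,g),r))>30
for n,f,w,z in [('disc',pur,(345,195,385,232),.017),('round',dk,(180,165,212,192),.025),('sq',dk,(226,165,252,188),.025),
  ('yellow',col,(385,215,410,240),.012),('green',col,(392,180,420,205),.015),('blue',col,(362,172,388,192),.015)]:
    c,s=blob(a,f,w);print(n,c.round(1),s,at_z('top',c,z).round(4))
# drawer front top edge
g=a[150:215,150:285]; cv2.imwrite('pics/drw.png',cv2.resize(g,None,fx=5,fy=5,interpolation=cv2.INTER_CUBIC))
E
```

```text
disc [364.8 212.7] [ 12  10  17  16 218] [ 0.4889 -0.2304  0.017 ]
round [195.5 179.5] [  8   7  16  16 185] [0.5737 0.1962 0.025 ]
sq [237.9 176.3] [  6   6  12  12 126] [0.5818 0.0888 0.025 ]
yellow [396.  225.9] [  5   5  13  13 136] [ 0.4557 -0.3087  0.012 ]
green [405.4 191.8] [  6   5  15  15 133] [ 0.5419 -0.3357  0.015 ]
blue [373.9 182.2] [  4   4  17  13 144] [ 0.567  -0.2573  0.015 ]
```

View pics/drw.png

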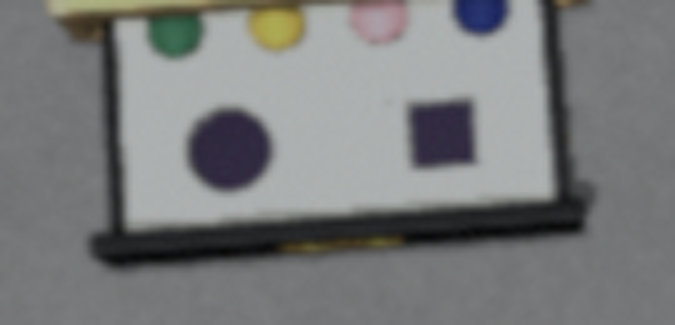

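Request:
apply_moves([
  [0, 0, 0, 0.026, -0.0206, 0.005, 0.4],
  [0, 0, 0, 0.026, -0.0206, 0.005, 0.4],
  [0, 0, 0, 0.026, -0.0206, 0.005, 0.4],
  [0, 0, 0, 0.026, -0.0206, 0.005, 0.4],
  [0, 0, 0, 0.026, -0.0206, 0.005, 0.4],
  [0, 0, 0, 0.026, -0.0206, 0.005, 0.4],
  [0, 0, 0, 0.026, -0.0206, 0.005, 0.4],
  [0, 0, 0, 0.026, -0.0206, 0.005, 0.4],
])

```text
clock: 1.22
tcp_pos: [0.3298, -0.4407, 0.1914]
orientation: [3.116, 0.396, 0.001]
contact_force: [0.2, -0.2, -0.0]
grip_width: 0.0598
gripper_force: 0.0
```

Request:
apply_moves([
  [0, 0, 0, 0.026, -0.0206, 0.005, 0.4],
  [0, 0, 0, 0.026, -0.0206, 0.005, 0.4],
  [0, 0, 0, 0.026, -0.0206, 0.005, 0.4],
  [0, 0, 0, 0.026, -0.0206, 0.005, 0.4],
  [0, 0, 0, 0.026, -0.0206, 0.005, 0.4],
  [0, 0, 0, 0.026, -0.0206, 0.005, 0.4],
  [0, 0, 0, 0.026, -0.0206, 0.005, 0.4],
  [0, 0, 0, 0, 0, 0, 0.4],
])

```text
clock: 1.88
tcp_pos: [0.4735, -0.2498, 0.1559]
orientation: [-3.112, -0.411, -0.004]
contact_force: [0.6, 0.8, -0.2]
grip_width: 0.0597
gripper_force: 0.0
```

```bash
cat > w.py <<'E'
from m import *
pur=lambda b,g,r:(b>g+35)&(r>g+15)
T=tool(); a=grab_frame('wrist'); W=T@np.array(calibration('wrist')['mount'])
cv2.imwrite('pics/w1.png',a)
c,s=blob(a,pur,(0,0,512,384)); p=at_z('wrist',c,.0175,W); print(c,s,p)
print(telemetry.get_obs()['grip_width'],T[:3,3], 'in tool:',(T[:3,:3].T@(p-T[:3,3])).round(4))
E
python3 w.py
```

```text
[241.84002471 154.68190241] [ 220  132   45   46 1619] [ 0.49097642 -0.22967622  0.0175    ]
0.05991441920533467 [ 0.47353323 -0.24975389  0.15594191] in tool: [ 0.0216 -0.0145  0.1385]
```

View pics/w1.png

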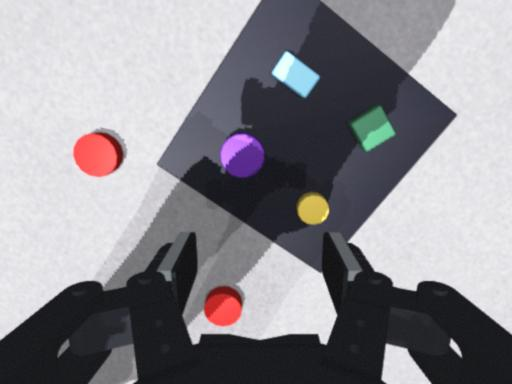

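The wrist view shows the purple disc at (242,155), with blue at (296,74), green at (373,128) and yellow at (313,208). This agrees with the top view to 2 mm, and the fingers have clear room.

Request:
apply_moves([
  [0, 0, 0, 0.0027, -0.0018, 0.01, 0.18],
  [0, 0, 0, 0.0027, -0.0018, 0.01, 0.18],
  [0, 0, 0, 0.0027, -0.0018, 0.01, 0.18],
  [0, 0, 0, 0.0027, -0.0018, 0.01, 0.18],
  [0, 0, 0, 0.0027, -0.0018, 0.01, 0.18],
  [0, 0, 0, 0.0027, -0.0018, 0.01, 0.18],
  [0, 0, 0, 0.0027, -0.0018, 0.01, 0.18],
  [0, 0, 0, 0.0027, -0.0018, 0, 0.18],
])

```text
clock: 2.6
tcp_pos: [0.4853, -0.2368, 0.0839]
orientation: [-3.115, -0.396, 0.005]
contact_force: [-0.1, 0.8, 0.8]
grip_width: 0.0503
gripper_force: 0.0
```

Request:
apply_moves([
  [0, 0, 0, 0, 0, 0, 0.18],
  [0, 0, 0, 0, 0, 0, 0.18],
  [0, 0, 0, 0, 0, 0, 0.18],
  [0, 0, 0, 0, 0, 0, 0.18],
  [0, 0, 0, 0, 0, 0, 0.18],
  [0, 0, 0, 0, 0, 0, 0.18],
  [0, 0, 0, 0, 0, 0, 0.18],
  [0, 0, 0, 0, 0, 0, 0.18],
])

```text
clock: 3.27
tcp_pos: [0.4865, -0.2376, 0.0864]
orientation: [3.116, 0.396, 0.0]
contact_force: [0.1, 0.1, 0.2]
grip_width: 0.0507
gripper_force: 0.0
```

```bash
python3 w.py
```

```text
[247.73979397 192.24647081] [ 219  163   58   59 2621] [ 0.49213299 -0.22901033  0.0175    ]
0.05056483887314618 [ 0.4865045  -0.23758189  0.08644481] in tool: [ 0.0076 -0.0069  0.0689]
```

View pics/w1.png

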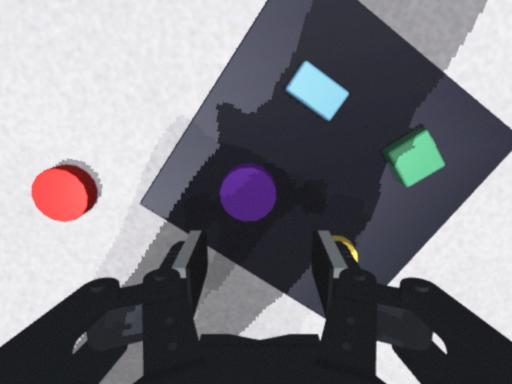

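The disc is at (248,193), between the fingers' line and clear of its neighbours. I'll move down over it.

Request:
apply_moves([
  [0, 0, 0, 0.0035, -0.0034, 0, 0.18],
  [0, 0, 0, 0.0035, -0.0034, 0, 0.18],
  [0, 0, 0, 0, 0, 0.015, 0.18],
  [0, 0, 0, 0, 0, 0.015, 0.18],
  [0, 0, 0, 0, 0, 0.015, 0.18],
  [0, 0, 0, 0, 0, 0.015, 0.18],
  [0, 0, 0, 0, 0, 0.009, 0.18],
  [0, 0, 0, 0, 0, 0, 0.18],
])

```text
clock: 3.98
tcp_pos: [0.4906, -0.2281, 0.0156]
orientation: [-3.115, -0.397, 0.004]
contact_force: [-0.6, -0.0, -0.5]
grip_width: 0.0504
gripper_force: 0.0
```

Request:
apply_moves([
  [0, 0, 0, 0, 0, 0, 0.18],
  [0, 0, 0, 0, 0, 0, 0.18],
  [0, 0, 0, 0, 0, 0.002, 0.18],
  [0, 0, 0, 0, 0, 0.002, 0.18],
  [0, 0, 0, 0, 0, 0.002, 0.18],
  [0, 0, 0, 0, 0, 0, 0.18],
  [0, 0, 0, 0, 0, 0, 0.18],
  [0, 0, 0, 0, 0, 0, 0.18],
])

```text
clock: 4.65
tcp_pos: [0.4916, -0.2292, 0.0113]
orientation: [3.117, 0.396, 0.0]
contact_force: [-0.3, -0.9, 0.4]
grip_width: 0.0502
gripper_force: 0.0
```

Request:
apply_moves([
  [0, 0, 0, 0, 0, 0.002, 0.18],
  [0, 0, 0, 0, 0, 0.002, 0.18],
  [0, 0, 0, 0, 0, 0.002, 0.18],
  [0, 0, 0, 0, 0, 0.002, 0.18],
  [0, 0, 0, 0, 0, 0.001, 0.18],
  [0, 0, 0, 0, 0, 0.001, 0.18],
  [0, 0, 0, 0, 0, 0, 0.18],
  [0, 0, 0, 0, 0, 0, 0.18],
])

```text
clock: 5.32
tcp_pos: [0.4915, -0.2292, 0.0012]
orientation: [-3.116, -0.396, 0.0]
contact_force: [0.3, 0.5, -0.2]
grip_width: 0.0503
gripper_force: 0.0
```

Request:
apply_moves([
  [0, 0, 0, 0, 0, 0.001, 0.18],
  [0, 0, 0, 0, 0, 0, 0.18],
  [0, 0, 0, 0, 0, 0.001, 0.18],
  [0, 0, 0, 0, 0, 0, 0.18],
  [0, 0, 0, 0, 0, 0.001, 0.18],
  [0, 0, 0, 0, 0, 0, 0.18],
  [0, 0, 0, 0, 0, 0, 0.18],
  [0, 0, 0, 0, 0, 0, 0.18],
])

```text
clock: 5.98
tcp_pos: [0.4917, -0.2292, -0.0001]
orientation: [3.116, 0.396, 0.0]
contact_force: [-4.7, 1.4, 19.3]
grip_width: 0.0505
gripper_force: 9.4
```

Request:
apply_moves([
  [0, 0, 0, 0, 0, -0.006, 0.18],
  [0, 0, 0, 0, 0, -0.007, 0.18],
  [0, 0, 0, 0, 0, 0, 0.18],
  [0, 0, 0, 0, 0, 0, 0.18],
  [0, 0, 0, 0, 0, 0, 0.0],
  [0, 0, 0, 0, 0, 0, -0.1],
  [0, 0, 0, 0, 0, 0, -0.2],
  [0, 0, 0, 0, 0, 0, -0.3],
], grip_force=40)

```text
clock: 6.65
tcp_pos: [0.4915, -0.2292, 0.0115]
orientation: [-3.117, -0.396, 0.001]
contact_force: [-0.5, 0.6, 6.4]
grip_width: 0.0376
gripper_force: 39.3
```

Request:
apply_moves([
  [0, 0, 0, 0, 0, 0, -0.3],
  [0, 0, 0, 0, 0, 0, -0.3],
  [0, 0, 0, 0, 0, 0, -0.3],
  [0, 0, 0, 0, 0, 0, -0.3],
  [0, 0, 0, 0, 0, 0, -0.3],
  [0, 0, 0, 0, 0, 0, -0.3],
  [0, 0, 0, 0, 0, 0, -0.3],
  [0, 0, 0, 0, 0, 0, -0.3],
])

```text
clock: 7.32
tcp_pos: [0.4914, -0.2291, 0.0115]
orientation: [-3.116, -0.396, 0.001]
contact_force: [-1.6, 1.0, 6.1]
grip_width: 0.0377
gripper_force: 39.3
```

Request:
apply_moves([
  [0, 0, 0, 0, 0, -0.002, -0.3],
  [0, 0, 0, 0, 0, -0.004, -0.3],
  [0, 0, 0, 0, 0, -0.008, -0.3],
  [0, 0, 0, 0, 0, -0.01, -0.3],
  [0, 0, 0, 0, 0, -0.01, -0.3],
  [0, 0, 0, 0, 0, -0.004, -0.3],
  [0, 0, 0, 0, 0, -0.002, -0.3],
  [0, 0, 0, 0, 0, 0, -0.3],
])

```text
clock: 7.98
tcp_pos: [0.492, -0.2294, 0.0522]
orientation: [3.116, 0.396, 0.002]
contact_force: [0.2, -0.1, 0.4]
grip_width: 0.0377
gripper_force: 40.1
```

```bash
python3 w.py; python3 - <<'E'
import cv2
a=cv2.imread('pics/w1.png');cv2.imwrite('pics/w2.png',cv2.resize(a[180:330,150:370],None,fx=3,fy=3,interpolation=cv2.INTER_CUBIC))
E
```

```text
[259.12967626 249.43920863] [ 219  207   81   85 5560] [ 0.47417781 -0.23512776  0.0175    ]
0.037358685813787595 [ 0.49201001 -0.22939154  0.05216384] in tool: [-0.0187  0.0011  0.0346]
```

View pics/w2.png

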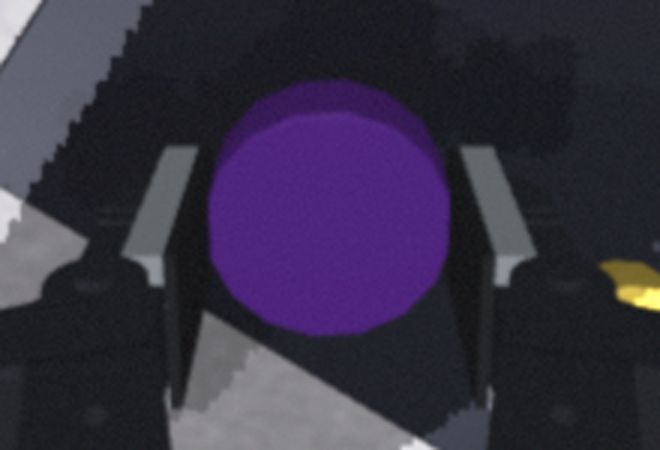

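The disc is held level between the pads, its top face centred near full-image pixel (260,255). I'll check its height and centring numerically.

```bash
python3 - <<'E'
from m import *
from scipy.optimize import least_squares
pur=lambda b,g,r:(b>g+35)&(r>g+15)
T=tool(); M=np.array(calibration('wrist')['mount']); a=cv2.imread('pics/w1.png')
g=a.astype(int); print('row248',[tuple(g[255,x]) for x in range(212,228,2)],[tuple(g[255,x]) for x in range(294,306,2)])
m=pur(g[...,0],g[...,1],g[...,2]).astype(np.uint8)
cnt=max(cv2.findContours(m,0,cv2.CHAIN_APPROX_NONE)[0],key=cv2.contourArea)[:,0]
hull0=cv2.convexHull(cnt.astype(np.float32))[:,0]
def sil(p,R0=.02):
    t=np.linspace(0,2*np.pi,90)
    P=[proj('wrist',[p[0]+R0*np.cos(u),p[1]+R0*np.sin(u),p[2]+h],M) for h in(0,.016) for u in t]
    return cv2.convexHull(np.array(P,np.float32))
def f(p):
    h=sil(p); return [cv2.pointPolygonTest(h,(float(x),float(y)),True) for x,y in hull0]
for s in ([0,0,-.0075],[0,0,0.]):
    q=least_squares(f,s,diff_step=1e-2,x_scale=.01);print('top in tool',q.x.round(4),q.cost, cv2.boundingRect(sil(s)))
print(cv2.boundingRect(m), 'now tcp',T[:3,3])
# scene view
b=grab_frame('scene');c,s=blob(b,pur,(0,0,260,384));print('scene',c,s)
for z in(-.0075,0): 
    p=T@np.array([0,0,z+.008,1]);print(z,proj('scene',p[:3]))
cv2.imwrite('pics/s2.png',cv2.resize(b[170:270,70:200],None,fx=5,fy=5,interpolation=cv2.INTER_CUBIC))
E
```

```text
row248 [(np.int64(25), np.int64(23), np.int64(24)), (np.int64(25), np.int64(23), np.int64(23)), (np.int64(23), np.int64(21), np.int64(20)), (np.int64(32), np.int64(24), np.int64(27)), (np.int64(108), np.int64(34), np.int64(68)), (np.int64(124), np.int64(36), np.int64(76)), (np.int64(125), np.int64(38), np.int64(79)), (np.int64(125), np.int64(38), np.int64(78))] [(np.int64(125), np.int64(39), np.int64(78)), (np.int64(126), np.int64(40), np.int64(80)), (np.int64(115), np.int64(37), np.int64(73)), (np.int64(37), np.int64(25), np.int64(29)), (np.int64(22), np.int64(21), np.int64(19)), (np.int64(23), np.int64(22), np.int64(21))]Traceback (most recent call last):
  File "<stdin>", line 16, in <module>
    return func(*args, **kwargs)
    result = trf(vector_fun.fun, vector_fun.jac, x0, f0, J0, lb, ub, ftol, xtol,
                 gtol, max_nfev, x_scale, loss_function, tr_solver,
                 tr_options.copy(), verbose, callback=callback_wrapped)
    return trf_no_bounds(
        fun, jac, x0, f0, J0, ftol, xtol, gtol, max_nfev, x_scale,
        loss_function, tr_solver, tr_options, verbose, callback=callback)
    f_new = fun(x_new)
    self._update_fun()
    ~~~~~~~~~~~~~~~~^^
    self.f = self.fun_wrapped(xp_copy(self.x))
             ~~~~~~~~~~~~~~~~^^^^^^^^^^^^^^^^^
    return np.atleast_1d(self.fun(x))
                         ~~~~~~~~^^^
    return self.f(x, *self.args, **self.kwargs)
           ~~~~~~^^^^^^^^^^^^^^^^^^^^^^^^^^^^^^
  File "<stdin>", line 14, in f
  File "<stdin>", line 11, in sil
  File "h.py", line 13, in proj
    c=calibration(cam); T=np.array(c['world_from_camera']) if T is None else T
ValueError: time passes only in moves, steps and waits
```

```bash
sed -i 's/^def ray/from functools import lru_cache\ncalibration=lru_cache(calibration)\ndef ray/' h.py
cat > fit.py <<'E'
from m import *
from scipy.optimize import minimize
pur=lambda b,g,r:(b>g+35)&(r>g+15)
def fitdisc(a,cam,M,s,win=(0,0,512,384)):
    x0,y0,x1,y1=win;g=a[y0:y1,x0:x1].astype(int)
    m=pur(g[...,0],g[...,1],g[...,2]).astype(np.uint8)
    cnt=max(cv2.findContours(m,0,cv2.CHAIN_APPROX_NONE)[0],key=cv2.contourArea)[:,0]+[x0,y0]
    h0=cv2.convexHull(cnt.astype(np.float32))[:,0]
    t=np.linspace(0,2*np.pi,60)
    def sil(p):
        P=[proj(cam,[p[0]+.02*np.cos(u),p[1]+.02*np.sin(u),p[2]+h],M) for h in(0,.016) for u in t]
        return cv2.convexHull(np.array(P,np.float32))
    f=lambda p:sum((cv2.pointPolygonTest(sil(p),(float(x),float(y)),True)-.4)**2 for x,y in h0)
    S=np.array(s)+np.array([[0,0,0],[.004,0,0],[0,.004,0],[0,0,.006]])
    q=minimize(f,s,method='Nelder-Mead',options=dict(initial_simplex=S,xatol=1e-4,maxiter=150))
    return q.x,np.sqrt(q.fun/len(h0))
E
python3 - <<'E'
from fit import *
T=tool(); M=np.array(calibration('wrist')['mount'])
print('top face in tool', *fitdisc(cv2.imread('pics/w1.png'),'wrist',M,[0,0,-.0075]))
b=grab_frame('scene');p=(T@[0,0,0.01,1])[:3]
x,e=fitdisc(b,'scene',None,p-[0,0,.01],(60,150,260,300)) # z = underside
print('scene: underside world',x,e,'top in tool z', T[2,3]-(x[2]+.016))
cv2.imwrite('pics/s2.png',cv2.resize(b[170:270,70:200],None,fx=5,fy=5,interpolation=cv2.INTER_CUBIC))
E
```

```text
top face in tool [-0.00220509  0.00106425 -0.00461522] 0.3965253872641197
scene: underside world [ 0.43917993 -0.21204798  0.00089724] 0.19584177176598902 top in tool z 0.03470167384794173
```

View pics/s2.png

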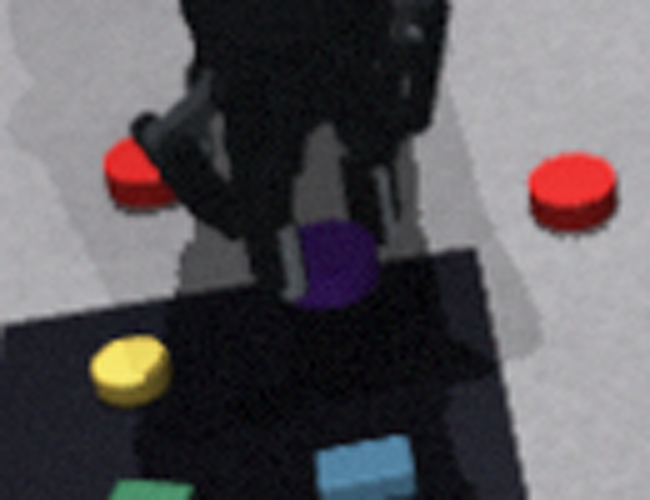

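The disc hangs flat between the fingers, about 8 mm above the tips' line. I'll carry it to just in front of the recess for a look at the recess with the wrist camera.

Request:
apply_moves([
  [0, 0, 0.425, 0, 0, -0.012, -0.3],
  [0, 0, 0.425, 0, 0, -0.012, -0.3],
  [0, 0, 0.425, 0, 0, -0.012, -0.3],
  [0, 0, 0.425, 0, 0, -0.012, -0.3],
  [0, 0, 0, 0.003, -0.015, 0, -0.3],
  [0, 0, 0, 0.006, -0.03, 0, -0.3],
  [0, 0, 0, 0.006, -0.035, 0, -0.3],
  [0, 0, 0, 0.006, -0.035, 0, -0.3],
])

```text
clock: 8.75
tcp_pos: [0.5035, -0.1122, 0.0989]
orientation: [3.139, 0.114, -0.001]
contact_force: [1.3, 1.9, -1.0]
grip_width: 0.0374
gripper_force: 40.2
```

Request:
apply_moves([
  [0, 0, 0, 0.007, -0.038, 0, -0.3],
  [0, 0, 0, 0.007, -0.038, 0, -0.3],
  [0, 0, 0, 0.007, -0.038, 0, -0.3],
  [0, 0, 0, 0.007, -0.038, 0, -0.3],
  [0, 0, 0, 0.007, -0.038, 0, -0.3],
  [0, 0, 0, 0.007, -0.038, 0, -0.3],
  [0, 0, 0, 0.007, -0.038, 0, -0.3],
  [0, 0, 0, 0.004, -0.033, 0, -0.3],
])

```text
clock: 9.42
tcp_pos: [0.5342, 0.1922, 0.0989]
orientation: [-3.139, -0.119, 0.0]
contact_force: [-0.0, 0.7, 0.1]
grip_width: 0.0378
gripper_force: 40.2
```

Request:
apply_moves([
  [0, 0, 0, 0, 0, 0, -0.3],
  [0, 0, 0, 0, 0, 0, -0.3],
  [0, 0, 0, 0, 0, 0, -0.3],
  [0, 0, 0, 0, 0, 0, -0.3],
  [0, 0, 0, 0, 0, 0, -0.3],
  [0, 0, 0, 0, 0, 0, -0.3],
  [0, 0, 0, 0, 0, 0, -0.3],
  [0, 0, 0, 0, 0, 0, -0.3],
])

```text
clock: 10.08
tcp_pos: [0.5345, 0.1886, 0.0993]
orientation: [3.139, 0.116, 0.0]
contact_force: [0.1, 0.3, -1.2]
grip_width: 0.0375
gripper_force: 40.3
```

```bash
python3 - <<'E'
from fit import *
T=tool(); M=np.array(calibration('wrist')['mount']); a=grab_frame('wrist'); cv2.imwrite('pics/w3.png',a)
print(T.round(4))
print('disc', *fitdisc(a,'wrist',M,[0,0,-.0075]))
for n in ((.5737,.1962),(.5818,.0888)): print(proj('wrist',[*n,.026],T@M))
E
```

```text
[[ 9.973e-01  7.370e-02  1.000e-04  5.345e-01]
 [ 7.370e-02 -9.973e-01 -1.000e-04  1.886e-01]
 [ 0.000e+00  1.000e-04 -1.000e+00  9.930e-02]
 [ 0.000e+00  0.000e+00  0.000e+00  1.000e+00]]
disc [-0.0028693   0.0009598  -0.00348354] 0.3272984372418138
(np.float64(251.09602731866693), np.float64(145.51380596989645))
(np.float64(409.4283277488312), np.float64(145.44489836592965))
```

View pics/w3.png

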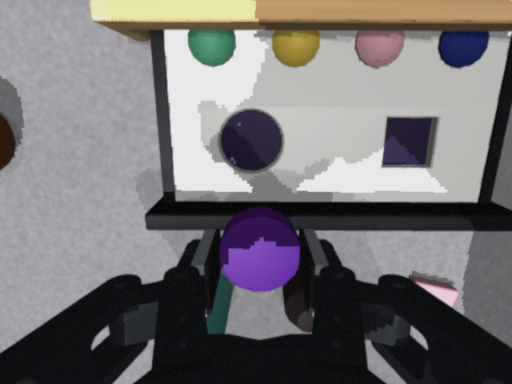

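The round recess is at (251,140) and the square one at (409,141), both in clear view; the held disc is at (260,250). The tower shows at (220,300), behind the fingers and below the gripper body. I'll measure the recess rim and get the shift relative to the held disc.

```bash
python3 - <<'E'
from fit import *
T=tool(); M=np.array(calibration('wrist')['mount']); a=cv2.imread('pics/w3.png')
z=T[2,3]-.026
g=cv2.cvtColor(a,6).astype(int)
print(g[140,210:226],g[140,278:292],g[100:114,251],g[164:180,251])
for th in (100,135,160):
    m=(g[95:185,205:300]<th).astype(np.uint8)
    c=max(cv2.findContours(m,0,cv2.CHAIN_APPROX_NONE)[0],key=cv2.contourArea)+[205,95]
    h=cv2.convexHull(c); 
    P=np.array([at_z('wrist',q[0],z,M)[:2] for q in h.astype(float)])  # tool frame: plane tool z
    (cx,cy),rr=cv2.minEnclosingCircle(P.astype(np.float32))
    A=np.c_[2*P,np.ones(len(P))];s=np.linalg.lstsq(A,(P**2).sum(1),rcond=None)[0];rad=np.sqrt(s[2]+s[0]**2+s[1]**2)
    print(th,s[:2].round(4),rad.round(4),(cx,cy),rr)
    print(' world', (T@[s[0],s[1],z,1]).round(4))
# square & yaw
m=(g[100:180,360:460]<100).astype(np.uint8)
c=max(cv2.findContours(m,0,2)[0],key=cv2.contourArea);(c0,sz,ang)=cv2.minAreaRect(c);print('sq',at_z('wrist',(c0[0]+360,c0[1]+100),z,M),sz,ang)
E
```

```text
[171 152 150 150 151 151 146 133 103  89  80  39  28  28  33  30] [ 43  45  43  64  99 127 167 195 199 199 198 197 199 197] [190 189 189 189 190 190 191 179 143 110  52  50  48  46] [ 26  26  25  26  27  32  62  87  90 105 130 140 148 146 139 126]
100 [ 0.0421 -0.0051] 0.0214 (0.04211585968732834, -0.005191221833229065) 0.02168254926800728
 world [0.5761 0.197  0.026  1.    ]
135 [ 0.0377 -0.0038] 0.0248 (0.03555525094270706, -0.0017920772079378366) 0.02933576889336109
 world [0.5719 0.1954 0.026  1.    ]
160 [ 0.0356 -0.0053] 0.028 (0.03262976184487343, -0.004968457855284214) 0.03193685784935951
 world [0.5696 0.1967 0.026  1.    ]
sq [0.04277466 0.10263412 0.07337705] (52.036720275878906, 49.5227165222168) 1.7357046604156494
```

Request:
apply_moves([
  [0, 0, 0, 0.0108, -0.0014, 0, -0.3],
  [0, 0, 0, 0.0108, -0.0014, 0, -0.3],
  [0, 0, 0, 0.0108, -0.0014, 0, -0.3],
  [0, 0, 0, 0.0108, -0.0014, 0, -0.3],
  [0, 0, 0, 0, 0, 0.014, -0.3],
  [0, 0, 0, 0, 0, 0.014, -0.3],
  [0, 0, 0, 0, 0, 0.014, -0.3],
  [0, 0, 0, 0, 0, 0.013, -0.3],
])

```text
clock: 10.8
tcp_pos: [0.5771, 0.1979, 0.0435]
orientation: [3.139, 0.117, -0.0]
contact_force: [-0.2, 0.5, -1.1]
grip_width: 0.0371
gripper_force: 40.3
```

Request:
apply_moves([
  [0, 0, 0, 0, 0, 0.0, -0.3],
  [0, 0, 0, 0, 0, 0, -0.3],
  [0, 0, 0, 0, 0, 0, -0.3],
  [0, 0, 0, 0, 0, 0, -0.3],
  [0, 0, 0, 0, 0, 0, -0.3],
  [0, 0, 0, 0, 0, 0, -0.3],
  [0, 0, 0, 0, 0, 0, -0.3],
  [0, 0, 0, 0, 0, 0, -0.3],
])

```text
clock: 11.47
tcp_pos: [0.5772, 0.198, 0.0446]
orientation: [-3.139, -0.117, -0.001]
contact_force: [-0.5, 0.2, -0.9]
grip_width: 0.0378
gripper_force: 40.3
```

```bash
python3 - <<'E'
from fit import *
T=tool(); M=np.array(calibration('wrist')['mount']); a=grab_frame('wrist'); cv2.imwrite('pics/w4.png',cv2.resize(a[160:320,150:370],None,fx=3.5,fy=3.5,interpolation=cv2.INTER_CUBIC))
s=telemetry.get_obs();print(s['tcp_pos'],s['contact_force'])
print('disc', *fitdisc(a,'wrist',M,[0,0,-.0075]))
E
```

```text
[0.57716037 0.19801909 0.04447046] [-0.47524719  0.52650667 -0.60407271]
disc [-0.00359938  0.0010697  -0.00218875] 0.4730186851717812
```

View pics/w4.png

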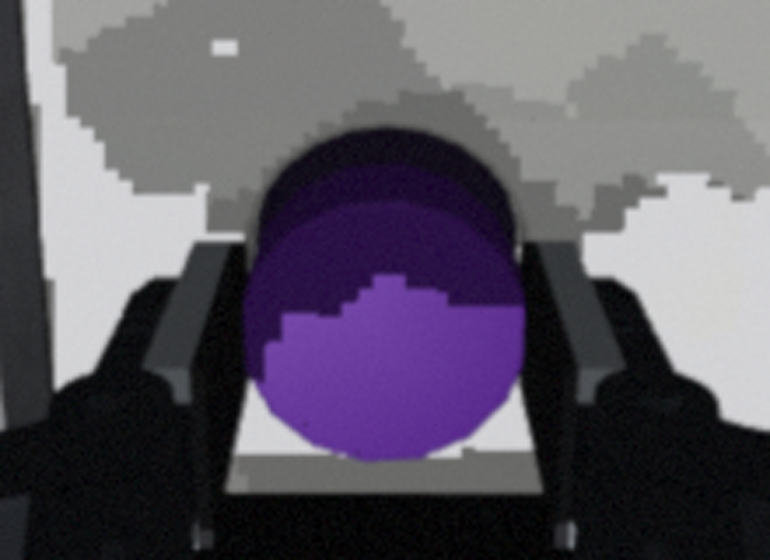

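The disc sits over the recess: the rim's far arc is at crop (390,127) and the disc's lower far edge at (387,163). It is centred sideways; I'll check the fore-aft offset.

```bash
python3 - <<'E'
from fit import *
M=np.array(calibration('wrist')['mount'])
row=lambda x,z:proj('wrist',[x,.001,z],M)[1]
print('disc model rows far top, near top, far bottom',[round(row(*q),1) for q in((.0164,-.0022),(-.0236,-.0022),(.0164,.0138))],'seen 217.1 291.4 206.6')
from scipy.optimize import least_squares,brentq
q=least_squares(lambda p:[row(p[0]+.02,p[1])-217.1,row(p[0]-.02,p[1])-291.4,row(p[0]+.02,p[1]+.016)-206.6],[0,0],x_scale=.01);print('refit disc x,z',q.x,q.fun)
for b in(0,.003,.005):
  print(b,'recess x',brentq(lambda x:row(x+.022,.0185+b)-196.3,-.03,.03),'disc x if z=-.0075+b',brentq(lambda x:row(x+.02,-.0075+b)+row(x-.02,-.0075+b)-217.1-291.4,-.03,.03))
E
```

```text
disc model rows far top, near top, far bottom [np.float64(218.2), np.float64(292.0), np.float64(206.9)] seen 217.1 291.4 206.6
refit disc x,z [-0.00325279 -0.00216978] [ 0.36983502 -0.05237229 -0.35400826]
0 recess x -0.0013020433221808455 disc x if z=-.0075+b -0.00038599148717582336
0.003 recess x -0.0022481245367022757 disc x if z=-.0075+b -0.0019510018502429981
0.005 recess x -0.002878845346383914 disc x if z=-.0075+b -0.002994722926940065
```

Request:
apply_moves([
  [0, 0, 0, 0, 0, 0.003, -0.3],
  [0, 0, 0, 0, 0, 0.003, -0.3],
  [0, 0, 0, 0, 0, 0.002, -0.3],
  [0, 0, 0, 0, 0, 0.002, -0.3],
  [0, 0, 0, 0, 0, 0.001, -0.3],
  [0, 0, 0, 0, 0, 0.001, -0.3],
  [0, 0, 0, 0, 0, 0, -0.3],
  [0, 0, 0, 0, 0, 0, -0.3],
])

```text
clock: 12.18
tcp_pos: [0.5771, 0.198, 0.0323]
orientation: [3.139, 0.117, -0.0]
contact_force: [0.5, -0.3, 0.1]
grip_width: 0.0374
gripper_force: 40.3
```

No contact 2 mm below the rim level, so the disc is entering the recess. I'll go on slowly.

Request:
apply_moves([
  [0, 0, 0, 0, 0, 0.001, -0.3],
  [0, 0, 0, 0, 0, 0.001, -0.3],
  [0, 0, 0, 0, 0, 0.001, -0.3],
  [0, 0, 0, 0, 0, 0.001, -0.3],
  [0, 0, 0, 0, 0, 0, -0.3],
  [0, 0, 0, 0, 0, 0, -0.3],
  [0, 0, 0, 0, 0, 0, -0.3],
  [0, 0, 0, 0, 0, 0, -0.3],
])

```text
clock: 12.85
tcp_pos: [0.5771, 0.198, 0.0283]
orientation: [-3.139, -0.117, -0.0]
contact_force: [-0.6, -0.7, -0.2]
grip_width: 0.0375
gripper_force: 40.3
```

Request:
apply_moves([
  [0, 0, 0, 0, 0, 0.001, -0.3],
  [0, 0, 0, 0, 0, 0, -0.3],
  [0, 0, 0, 0, 0, 0.001, -0.3],
  [0, 0, 0, 0, 0, 0, -0.3],
  [0, 0, 0, 0, 0, 0, -0.3],
  [0, 0, 0, 0, 0, 0, -0.3],
  [0, 0, 0, 0, 0, 0, -0.3],
  [0, 0, 0, 0, 0, 0, -0.3],
])

```text
clock: 13.52
tcp_pos: [0.5773, 0.198, 0.0265]
orientation: [-3.139, -0.117, -0.001]
contact_force: [-0.5, -0.9, 3.8]
grip_width: 0.0375
gripper_force: 40.6
```

Contact came at exactly the predicted floor height (TCP 0.0265). I'll release and lift off.

Request:
apply_moves([
  [0, 0, 0, 0, 0, 0, -0.1],
  [0, 0, 0, 0, 0, 0, 0.0],
  [0, 0, 0, 0, 0, 0, 0.1],
  [0, 0, 0, 0, 0, 0, 0.2],
  [0, 0, 0, 0, 0, 0, 0.25],
  [0, 0, 0, 0, 0, 0, 0.25],
  [0, 0, 0, 0, 0, 0, 0.25],
  [0, 0, 0, 0, 0, 0, 0.25],
])

```text
clock: 14.18
tcp_pos: [0.5771, 0.198, 0.0263]
orientation: [3.139, 0.117, -0.0]
contact_force: [-0.2, -0.6, 0.3]
grip_width: 0.0535
gripper_force: 0.0
```

Request:
apply_moves([
  [0, 0, 0, 0, 0, -0.005, 0.25],
  [0, 0, 0, 0, 0, -0.01, 0.25],
  [0, 0, 0, 0, 0, -0.015, 0.25],
  [0, 0, 0, 0, 0, -0.02, 0.25],
  [0, 0, 0, 0, 0, -0.02, 0.25],
  [0, 0, 0, 0, 0, -0.02, 0.25],
  [0, 0, 0, -0.005, 0, -0.02, 0.25],
  [0, 0, 0, 0, 0, 0, 0.25],
])

```text
clock: 14.85
tcp_pos: [0.5741, 0.1988, 0.1415]
orientation: [-3.137, -0.117, -0.011]
contact_force: [0.5, -0.2, -0.0]
grip_width: 0.0531
gripper_force: 0.0
```

```bash
python3 - <<'E'
from fit import *
T=tool(); M=np.array(calibration('wrist')['mount']); a=grab_frame('wrist'); cv2.imwrite('pics/w5.png',a)
print(T.round(4)); b=grab_frame('top')
c,s=blob(a,pur,(0,0,512,384));p=at_z('wrist',c,.033,T@M);print(c,s,p)
c,s=blob(b,pur,(175,160,215,200)) or (0,0);print(c,s,at_z('top',c,.033))
E
```

```text
[[ 0.9972  0.0747  0.0067  0.5741]
 [ 0.0747 -0.9972  0.0029  0.1988]
 [ 0.0069 -0.0024 -1.      0.1415]
 [ 0.      0.      0.      1.    ]]
[260.80022198 184.05105438] [ 237  160   48   48 1802] [0.57777022 0.19722064 0.033     ]Traceback (most recent call last):
  File "<stdin>", line 5, in <module>
  File "h.py", line 11, in at_z
    o,d=ray(c,px,T); return o+d*(z-o[2])/d[2]
        ~~~^^^^^^^^
  File "h.py", line 7, in ray
    d=np.array([(px[0]-cal['cx'])/cal['fx'],(px[1]-cal['cy'])/cal['fy'],1.])
                 ~~^^^
TypeError: 'int' object is not subscriptable
```

View pics/w5.png

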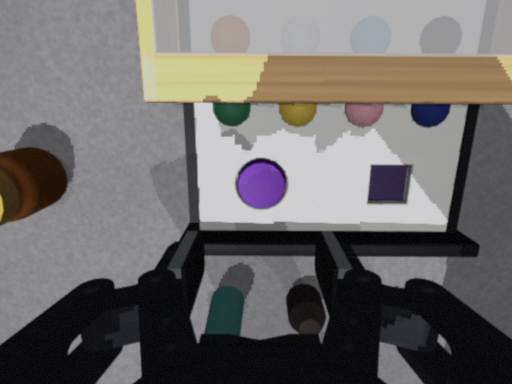

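The disc is flat in the recess at (261,184), evenly ringed by its rim. Now I'll shut the fingers and come down in front of the drawer, between the slab and the stub.

Request:
apply_moves([
  [0, 0, 0, -0.0136, 0.0167, 0, -1],
  [0, 0, 0, -0.0136, 0.0167, 0, -1],
  [0, 0, 0, -0.0136, 0.0167, 0, -1],
  [0, 0, 0, -0.0136, 0.0167, 0, -1],
  [0, 0, 0, -0.0136, 0.0167, 0, -1],
  [0, 0, 0, -0.0136, 0.0167, 0, -1],
  [0, 0, 0, 0, 0, 0, -1],
  [0, 0, 0, 0, 0, 0, -1],
], grip_force=20)

```text
clock: 15.62
tcp_pos: [0.4973, 0.0904, 0.1357]
orientation: [3.139, 0.114, -0.002]
contact_force: [-0.8, 1.0, -0.1]
grip_width: -0.0001
gripper_force: 0.0
```

Request:
apply_moves([
  [0, 0, 0, 0, 0, 0, -1],
  [0, 0, 0, 0, 0, 0, -1],
  [0, 0, 0, 0, 0, 0, -1],
  [0, 0, 0, 0, 0, 0, -1],
  [0, 0, 0, 0, 0, 0, -1],
  [0, 0, 0, 0, 0, 0, -1],
  [0, 0, 0, 0, 0, 0, -1],
  [0, 0, 0, 0, 0, 0, -1],
])

```text
clock: 16.28
tcp_pos: [0.4983, 0.0917, 0.1363]
orientation: [3.139, 0.118, 0.0]
contact_force: [-0.6, -0.2, -1.0]
grip_width: -0.0001
gripper_force: 0.0
```

```bash
python3 - <<'E'
from fit import *
T=tool(); M=np.array(calibration('wrist')['mount']); print(T.round(4), telemetry.get_obs()['grip_width'])
a=grab_frame('wrist'); cv2.imwrite('pics/w6.png',a)
for n,z in (('slab',.012),('stub',.045),('tower',.05),('drawer_front',.052)):
    for d in silhouettes(n,'wrist')[:2]: 
        e=d['extent'];print(n,round(d['p'],2),np.round(e),at_z('wrist',(e[0],e[1]-e[3]/2),z,T@M).round(3),at_z('wrist',(e[0],e[1]+e[3]/2),z,T@M).round(3))
E
```

```text
[[ 9.972e-01  7.480e-02  1.000e-04  4.983e-01]
 [ 7.480e-02 -9.972e-01 -0.000e+00  9.170e-02]
 [ 1.000e-04  0.000e+00 -1.000e+00  1.363e-01]
 [ 0.000e+00  0.000e+00  0.000e+00  1.000e+00]] -0.00011327148622194403
slab 0.56 [315. 236.  46.  47.] [0.475 0.039 0.012] [0.428 0.033 0.012]
stub 0.74 [195. 230.  48.  51.] [0.486 0.14  0.045] [0.441 0.139 0.045]
stub 0.72 [ 89. 253.  97.  86.] [0.475 0.222 0.045] [0.397 0.228 0.045]
tower 0.59 [ 90. 253. 101.  85.] [0.476 0.219 0.05 ] [0.401 0.224 0.05 ]
drawer_front 0.55 [194.  80. 341. 156.] [0.624 0.142 0.052] [0.523 0.14  0.052]
```

View pics/w6.png

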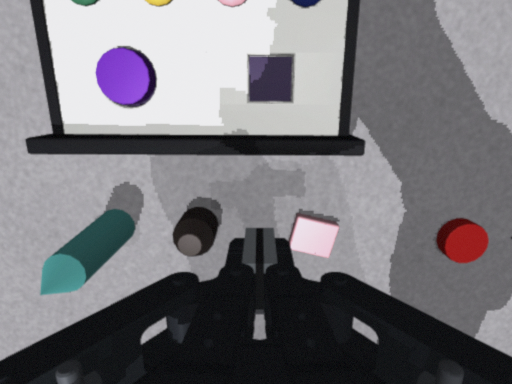

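The view shows the finger pair between the stub at (195,230) and the slab at (315,236), with free space up to the drawer front (row 150). The tower is far to the left. I'll go down there.

Request:
apply_moves([
  [0, 0, 0, 0, 0, 0.014, -1],
  [0, 0, 0, 0, 0, 0.016, -1],
  [0, 0, 0, 0, 0, 0.016, -1],
  [0, 0, 0, 0, 0, 0.016, -1],
  [0, 0, 0, 0, 0, 0.016, -1],
  [0, 0, 0, 0, 0, 0.016, -1],
  [0, 0, 0, 0, 0, 0.012, -1],
  [0, 0, 0, 0, 0, 0.004, -1],
])

```text
clock: 17.2
tcp_pos: [0.4971, 0.0914, 0.0247]
orientation: [3.139, 0.117, -0.004]
contact_force: [-0.1, -0.5, 0.6]
grip_width: -0.0
gripper_force: 0.0
```

Request:
apply_moves([
  [0, 0, 0, 0.003, 0, 0, -1],
  [0, 0, 0, 0.003, 0, 0, -1],
  [0, 0, 0, 0.003, 0, 0, -1],
  [0, 0, 0, 0.003, 0, 0, -1],
  [0, 0, 0, 0.003, 0, 0, -1],
  [0, 0, 0, 0.003, 0, 0, -1],
  [0, 0, 0, 0.003, 0, 0, -1],
  [0, 0, 0, 0.003, 0, 0, -1],
])

```text
clock: 17.87
tcp_pos: [0.5218, 0.0933, 0.0263]
orientation: [3.139, 0.117, -0.002]
contact_force: [-2.3, -0.0, 1.7]
grip_width: 0.0002
gripper_force: 1.1
```

```bash
python3 - <<'E'
from fit import *
b=grab_frame('top'); a=grab_frame('wrist'); T=tool()
print(telemetry.get_obs()['tcp_pos'],telemetry.get_obs()['contact_force'])
# cabinet front top edge: yellow->tray transition along cabinet-x lines (z .062)
hsv=cv2.cvtColor(b,cv2.COLOR_BGR2HSV)
for col in (190,205,220,235,250):
    g=hsv[135:175,col]; ys=[135+i for i,v in enumerate(g) if 15<v[0]<40 and v[1]>60]
    print(col,ys[-1] if ys else None, at_z('top',(col,ys[-1]+.5),.062)[:2].round(4) if ys else '')
E
```

```text
[0.52261506 0.09337901 0.02631408] [-0.21637188 -0.69765851 -0.34505811]
190 151 [0.6374 0.2057]
205 157 [0.6221 0.1685]
220 149 [0.6421 0.1317]
235 143 [0.6571 0.0947]
250 147 [0.6468 0.0576]
```

Request:
apply_moves([
  [0, 0, 0, 0.003, 0, 0, -1],
  [0, 0, 0, 0.005, 0, 0, -1],
  [0, 0, 0, 0.007, 0, 0, -1],
  [0, 0, 0, 0.007, 0, 0, -1],
  [0, 0, 0, 0.007, 0, 0, -1],
  [0, 0, 0, 0.007, 0, 0, -1],
  [0, 0, 0, 0.005, 0, 0, -1],
  [0, 0, 0, 0.003, 0, 0, -1],
])

```text
clock: 18.63
tcp_pos: [0.567, 0.0966, 0.0262]
orientation: [3.139, 0.117, 0.001]
contact_force: [-2.0, 1.1, 1.1]
grip_width: -0.0004
gripper_force: 1.1
```

```bash
python3 - <<'E'
from fit import *
b=grab_frame('top');T=tool();print(T[:3,3])
c,s=blob(b,lambda b,g,r:(b>g+20)&(r>g+8),(170,140,220,195));print('disc',c,s,at_z('top',c,.033))
g=b[100:190,237:239].mean(1).astype(int);print([ (100+i,*v) for i,v in enumerate(g) if i>35])
E
```

```text
[0.56746922 0.09672665 0.02629503]
disc [193.43850267 159.63636364] [ 16  12  16  16 187] [0.62345862 0.2011596  0.033     ]
[(136, np.int64(78), np.int64(83), np.int64(83)), (137, np.int64(71), np.int64(75), np.int64(74)), (138, np.int64(69), np.int64(73), np.int64(72)), (139, np.int64(69), np.int64(73), np.int64(73)), (140, np.int64(71), np.int64(75), np.int64(74)), (141, np.int64(71), np.int64(75), np.int64(75)), (142, np.int64(72), np.int64(76), np.int64(76)), (143, np.int64(72), np.int64(77), np.int64(76)), (144, np.int64(73), np.int64(77), np.int64(77)), (145, np.int64(73), np.int64(78), np.int64(77)), (146, np.int64(74), np.int64(79), np.int64(78)), (147, np.int64(75), np.int64(79), np.int64(78)), (148, np.int64(75), np.int64(79), np.int64(79)), (149, np.int64(76), np.int64(79), np.int64(79)), (150, np.int64(76), np.int64(80), np.int64(79)), (151, np.int64(76), np.int64(80), np.int64(79)), (152, np.int64(76), np.int64(81), np.int64(81)), (153, np.int64(78), np.int64(82), np.int64(82)), (154, np.int64(77), np.int64(82), np.int64(82)), (155, np.int64(78), np.int64(82), np.int64(
[... 971 characters left out ...]
np.int64(86)), (176, np.int64(83), np.int64(88), np.int64(87)), (177, np.int64(83), np.int64(87), np.int64(88)), (178, np.int64(82), np.int64(87), np.int64(86)), (179, np.int64(82), np.int64(87), np.int64(86)), (180, np.int64(83), np.int64(87), np.int64(87)), (181, np.int64(83), np.int64(87), np.int64(87)), (182, np.int64(82), np.int64(87), np.int64(87)), (183, np.int64(82), np.int64(86), np.int64(86)), (184, np.int64(83), np.int64(87), np.int64(87)), (185, np.int64(82), np.int64(86), np.int64(87)), (186, np.int64(82), np.int64(86), np.int64(86)), (187, np.int64(82), np.int64(87), np.int64(87)), (188, np.int64(83), np.int64(86), np.int64(86)), (189, np.int64(82), np.int64(86), np.int64(86))]
```

Request:
apply_moves([
  [0, 0, 0, 0.003, 0, 0, -1],
  [0, 0, 0, 0.004, 0, 0, -1],
  [0, 0, 0, 0.004, 0, 0, -1],
  [0, 0, 0, 0.004, 0, 0, -1],
  [0, 0, 0, 0.003, 0, 0, -1],
  [0, 0, 0, 0.002, 0, 0, -1],
  [0, 0, 0, 0.001, 0, 0, -1],
  [0, 0, 0, 0, 0, 0, -1],
])

```text
clock: 19.35
tcp_pos: [0.5875, 0.0984, 0.0264]
orientation: [-3.139, -0.117, -0.001]
contact_force: [-0.4, -1.0, -0.2]
grip_width: -0.0001
gripper_force: 0.4
```

Request:
apply_moves([
  [0, 0, 0, 0.002, 0, 0, -1],
  [0, 0, 0, 0.002, 0, 0, -1],
  [0, 0, 0, 0.002, 0, 0, -1],
  [0, 0, 0, 0.002, 0, 0, -1],
  [0, 0, 0, 0.002, 0, 0, -1],
  [0, 0, 0, 0.002, 0, 0, -1],
  [0, 0, 0, 0.002, 0, 0, -1],
  [0, 0, 0, 0.002, 0, 0, -1],
])

```text
clock: 20.02
tcp_pos: [0.6032, 0.0995, 0.0263]
orientation: [-3.139, -0.117, -0.0]
contact_force: [-1.8, -1.4, 0.8]
grip_width: -0.0001
gripper_force: 1.1
```

Request:
apply_moves([
  [0, 0, 0, 0.002, 0, 0, -1],
  [0, 0, 0, 0.002, 0, 0, -1],
  [0, 0, 0, 0.002, 0, 0, -1],
  [0, 0, 0, 0.002, 0, 0, -1],
  [0, 0, 0, 0.001, 0, 0, -1],
  [0, 0, 0, 0.001, 0, 0, -1],
  [0, 0, 0, 0.001, 0, 0, -1],
  [0, 0, 0, 0.001, 0, 0, -1],
])

```text
clock: 20.68
tcp_pos: [0.6128, 0.1002, 0.026]
orientation: [3.139, 0.118, -0.007]
contact_force: [-9.3, -1.4, 7.4]
grip_width: 0.0004
gripper_force: 4.6
```

```bash
python3 - <<'E'
from fit import *
b=grab_frame('top');T=tool();print(T[:3,3])
for x in (183,200,250,258):
    print(x,[(y,*map(int,b[y,x])) for y in range(138,164,2)])
E
```

```text
[0.61306234 0.10023047 0.02595806]
183 [(138, 161, 170, 169), (140, 140, 189, 191), (142, 143, 196, 192), (144, 141, 195, 192), (146, 139, 194, 192), (148, 144, 197, 193), (150, 128, 177, 176), (152, 86, 101, 107), (154, 181, 186, 183), (156, 162, 165, 161), (158, 49, 47, 46), (160, 38, 36, 34), (162, 15, 14, 13)]
200 [(138, 93, 119, 121), (140, 126, 175, 173), (142, 136, 188, 185), (144, 141, 195, 191), (146, 143, 196, 192), (148, 142, 194, 192), (150, 82, 111, 119), (152, 167, 173, 170), (154, 194, 196, 191), (156, 104, 104, 102), (158, 32, 30, 29), (160, 21, 20, 19), (162, 12, 12, 11)]
250 [(138, 78, 82, 82), (140, 78, 82, 83), (142, 78, 84, 83), (144, 80, 85, 85), (146, 80, 85, 85), (148, 82, 86, 87), (150, 82, 86, 86), (152, 83, 87, 87), (154, 84, 88, 88), (156, 84, 89, 88), (158, 85, 90, 89), (160, 85, 90, 89), (162, 86, 90, 90)]
258 [(138, 66, 70, 69), (140, 69, 73, 73), (142, 70, 74, 75), (144, 73, 77, 77), (146, 76, 80, 79), (148, 75, 79, 79), (150, 78, 82, 81), (152, 77, 81, 81), (154, 79, 84, 83), (156, 82, 86, 86), (158, 81, 85, 85), (160, 82, 87, 87), (162, 82, 86, 87)]
```

The drawer is in its click stop now, with about 14 mm left. I'll keep going gently.

Request:
apply_moves([
  [0, 0, 0, 0.001, 0, 0, -1],
  [0, 0, 0, 0.001, 0, 0, -1],
  [0, 0, 0, 0.001, 0, 0, -1],
  [0, 0, 0, 0.001, 0, 0, -1],
  [0, 0, 0, 0.001, 0, 0, -1],
  [0, 0, 0, 0.001, 0, 0, -1],
  [0, 0, 0, 0.001, 0, 0, -1],
  [0, 0, 0, 0.001, 0, 0, -1],
])

```text
clock: 21.4
tcp_pos: [0.6217, 0.1008, 0.026]
orientation: [3.139, 0.118, -0.003]
contact_force: [-4.5, -1.1, 1.3]
grip_width: 0.0004
gripper_force: 2.0
```

Request:
apply_moves([
  [0, 0, 0, 0.001, 0, 0, -1],
  [0, 0, 0, 0.001, 0, 0, -1],
  [0, 0, 0, 0.001, 0, 0, -1],
  [0, 0, 0, 0.001, 0, 0, -1],
  [0, 0, 0, 0, 0, 0, -1],
  [0, 0, 0, 0, 0, 0, -1],
  [0, 0, 0, 0, 0, 0, -1],
  [0, 0, 0, 0, 0, 0, -1],
])

```text
clock: 22.07
tcp_pos: [0.625, 0.1011, 0.0259]
orientation: [3.139, 0.118, -0.006]
contact_force: [-8.3, -1.3, 4.5]
grip_width: 0.0002
gripper_force: 4.1
```

```bash
python3 - <<'E'
from fit import *
b=grab_frame('top');T=tool();print(T[:3,3])
for x in (183,200):
    print(x,[(y,*map(int,b[y,x])) for y in range(146,164)])
E
```

```text
[0.62504232 0.10105499 0.02594191]
183 [(146, 138, 192, 191), (147, 142, 195, 191), (148, 141, 194, 190), (149, 141, 194, 191), (150, 127, 176, 175), (151, 80, 112, 116), (152, 37, 50, 55), (153, 34, 34, 35), (154, 38, 35, 35), (155, 37, 35, 33), (156, 30, 28, 28), (157, 16, 15, 14), (158, 7, 10, 9), (159, 11, 10, 9), (160, 48, 48, 47), (161, 95, 94, 92), (162, 119, 118, 116), (163, 131, 129, 128)]
200 [(146, 141, 193, 190), (147, 143, 196, 192), (148, 137, 189, 189), (149, 117, 162, 172), (150, 72, 99, 111), (151, 36, 46, 52), (152, 28, 28, 29), (153, 29, 28, 27), (154, 30, 28, 27), (155, 20, 19, 18), (156, 12, 11, 11), (157, 5, 5, 5), (158, 15, 14, 13), (159, 52, 52, 51), (160, 96, 95, 94), (161, 113, 112, 111), (162, 124, 123, 121), (163, 128, 126, 125)]
```

Request:
apply_moves([
  [0, 0, 0, 0.001, 0, 0, -1],
  [0, 0, 0, 0.001, 0, 0, -1],
  [0, 0, 0, 0.001, 0, 0, -1],
  [0, 0, 0, 0, 0, 0, -1],
  [0, 0, 0, 0, 0, 0, -1],
  [0, 0, 0, 0, 0, 0, -1],
  [0, 0, 0, 0, 0, 0, -1],
  [0, 0, 0, 0, 0, 0, -1],
])

```text
clock: 22.78
tcp_pos: [0.625, 0.1011, 0.0257]
orientation: [3.138, 0.118, -0.015]
contact_force: [-18.0, -2.6, 12.1]
grip_width: 0.0001
gripper_force: 8.5
```

The force rose to 18 N with no travel, so the drawer is at its hard stop. I'll back away and lift.

Request:
apply_moves([
  [0, 0, 0, -0.003, 0, 0, -1],
  [0, 0, 0, -0.006, 0, 0, -1],
  [0, 0, 0, -0.008, 0, 0, -1],
  [0, 0, 0, -0.01, 0, 0, -1],
  [0, 0, 0, -0.01, 0, 0, -1],
  [0, 0, 0, 0, 0, -0.01, -1],
  [0, 0, 0, 0, 0, -0.02, -1],
  [0, 0, 0, 0, 0, -0.03, -1],
])

```text
clock: 23.45
tcp_pos: [0.5912, 0.0984, 0.0856]
orientation: [3.139, 0.118, -0.006]
contact_force: [1.4, 0.6, 0.8]
grip_width: 0.0001
gripper_force: 0.0
```

Request:
apply_moves([
  [0, 0, 0, 0, 0, -0.03, -1],
  [0, 0, 0, 0, 0, -0.03, -1],
  [0, 0, 0, 0, 0, -0.03, -1],
  [0, 0, 0, 0, 0, -0.02, -1],
  [0, 0, 0, 0, 0, 0, -1],
  [0, 0, 0, 0, 0, 0, -1],
  [0, 0, 0, 0, 0, 0, -1],
  [0, 0, 0, 0, 0, 0, -1],
])

```text
clock: 24.12
tcp_pos: [0.5921, 0.0985, 0.1951]
orientation: [3.139, 0.118, -0.003]
contact_force: [-0.6, -0.5, -0.0]
grip_width: -0.0007
gripper_force: 0.0
```

```bash
python3 - <<'E'
from fit import *
b=grab_frame('top');a=grab_frame('wrist');T=tool();M=np.array(calibration('wrist')['mount']);print(T[:3,3],telemetry.get_obs()['contact_force'])
for x in (183,200):
    print(x,[(y,*map(int,b[y,x])) for y in range(149,163)])
g=cv2.cvtColor(a,6);x=np.array([.9972,.0748])
P=np.array([.6342,.1018]) # expected outer face at home near contact (TCP+~9mm)
for z,d in((.052,0),(.052,.012),(.062,.012)):print(z,d,np.round(proj('wrist',[*(P+d*x),z],T@M)))
print([(y,int(g[y,330])) for y in range(40,160,3)])
c,s=blob(a,pur,(0,0,512,384)) or (0,0);print('purple',c,s)
for n,z in (('green_tile',.01),('yellow_disc',.01),('blue_bar',.01),('tower',.01),('stub',.01),('slab',.01),('bead_jar',.01)):
    d=silhouettes(n,'top')[:2];print(n,[(round(q['p'],2),np.round(q['extent'][:2])) for q in d])
E
```

```text
[0.59214946 0.09850831 0.19500457] [0.29092821 1.00286561 0.16428335]
183 [(149, 140, 192, 188), (150, 127, 174, 173), (151, 79, 110, 114), (152, 39, 51, 57), (153, 33, 33, 34), (154, 36, 34, 33), (155, 36, 34, 33), (156, 27, 26, 25), (157, 12, 9, 9), (158, 6, 6, 7), (159, 9, 9, 7), (160, 43, 43, 42), (161, 89, 88, 87), (162, 117, 116, 114)]
200 [(149, 65, 69, 68), (150, 64, 67, 67), (151, 58, 61, 60), (152, 51, 54, 52), (153, 47, 47, 46), (154, 37, 37, 36), (155, 29, 29, 28), (156, 18, 16, 16), (157, 8, 12, 8), (158, 13, 13, 13), (159, 52, 52, 51), (160, 98, 97, 96), (161, 121, 119, 118), (162, 130, 128, 127)]
0.052 0 [258. 131.]
0.052 0.012 [258. 117.]
0.062 0.012 [258. 118.]
[(40, 169), (43, 167), (46, 167), (49, 167), (52, 167), (55, 168), (58, 169), (61, 167), (64, 166), (67, 167), (70, 168), (73, 168), (76, 182), (79, 141), (82, 143), (85, 139), (88, 145), (91, 149), (94, 151), (97, 143), (100, 145), (103, 142), (106, 152), (109, 156), (112, 141), (115, 37), (118, 27), (121, 43), (124, 43), (127, 83), (130, 155), (133, 157), (136, 160), (139, 154), (142, 156), (145, 153), (148, 159), (151, 154), (154, 160), (157, 152)]
purple 0 0
green_tile [(0.71, array([216., 229.])), (0.54, array([404., 194.]))]
yellow_disc [(0.54, array([394., 229.]))]
blue_bar []
tower [(0.78, array([184., 233.]))]
stub [(0.44, array([215., 229.]))]
slab []
bead_jar [(0.66, array([113., 184.]))]
```

```bash
python3 -c "
from bench import order
print(order.hand_in())"
```

```text
the job is handed in; nothing more can be done
None
```

I set the purple disc flat in the round recess and pushed the drawer gently past its click stop to its hard stop. I handed the job in at about 24 s and got no verdict back. The drawer front stands about 12 mm proud, as it should when home. I did not see the disc again once the drawer was shut. The last top-camera check found the tower, stub, jar, green tile and yellow disc in place but missed the blue bar and slab, and I viewed 11 pictures, one over the limit of 10.

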